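Free the deep lock of a blank feeder with the long T-key

TASK

A round steel blank is jammed in the narrow throat of the feeder's tray and covers the key shaft: nudge it back into the tray so that no blank overlaps the shaft mouth. Then take the long T-key from its stand, lower it down the shaft onto the recessed square stem, turn the stem clockwise (seen from above) all the way to its stop so that the lock bolt draws in, and hang the key back in its stand. Keep all blanks flat on the tray, and leave the short key and the things lying around where they are.

Things in the scene. Friction and masses are not known exactly. Their poses are not given: they have to be found in the camera images.
- feeder: blank feeder, fixed on the bench: green pedestal under a flat steel deck 240 (its x) x 170 mm, deck surface 105 mm above the bench. Origin: centre of its underside; z up; x runs along the lane from the open front (towards the robot) to the rear. Guides on the deck are 16 mm high, 6 mm thick; side walls' inner faces at y = +-79 mm, rear wall's at x = 114 mm.
- throat (a point): middle of the lane's narrow throat, on the deck surface (feeder frame x = -68, y = 0 mm). Two round noses of 5 mm radius at y = +-31 mm leave a gap of 52 mm; from them the guides widen to y = +-82 mm at x = -12 mm. In front of the throat the deck is open, to x = -120 mm.
- shaft_mouth (a point): centre of the round mouth of the key shaft in the deck surface, 13 mm behind the throat (feeder frame x = -55, y = 0, z = 105 mm). The shaft is vertical, 38 mm in diameter, 95 mm deep; the top of the square stem lies 70 mm below the mouth.
- stem_top (a point): centre of the top of the square stem down the shaft, 35 mm above the bench. Stem 12 mm square (flats parallel to this point's x and y, which turn with it), 21 mm tall above a small disc; the top 5 mm tapers to 9 mm square. z up.
- drive_stem (a joint): turn of the square stem in rad, growing clockwise seen from above; at 0 its flats lie along the feeder's x and y. Starts between 0 and 0.3, stop at 1.4. Stiff (about 0.12 N m), stays where left. It draws in the lock bolt, a 15 mm round bolt low in the pedestal's front that stands 32 mm out of its plate at 0 and 5 mm at the stop.
- blank_0: plain steel disc, 60 mm diameter, 24 mm high, about 0.25 kg, flat on the deck. Origin: centre of its underside. One of the three like blanks, any of them, sits in the throat over the shaft (centre within about 13 mm of the shaft axis); the other two lie in the rear of the tray, with room before them.
- blank_1: a disc like blank_0
- blank_2: a disc like blank_0
- long_key: long T-key, dark steel, about 0.35 kg, 197 mm tall, hanging upright in one of the stand's two holes. Origin: centre of the open socket mouth at its bottom; z up the shank, x along the cross bar. Socket 22 mm square outside, square hole 14 mm wide (sides along x and y), 20 mm deep. Shank 14 mm diameter. Collar 48 mm diameter, underside at z = 130 mm, centring cone (34 mm wide) in the 14 mm below it.
- long_key_hub (a point): middle of the long key's cross bar, 180 mm above the socket mouth. The bar is 12 mm thick, 110 mm long over its ball ends (along the key's x). A flat-sided hub block round its middle, 30 (x) x 16 (y) mm, spans 161 to 197 mm above the socket mouth: grasp it across y.
- short_key: T-key of the same make but only 127 mm tall (80 mm over the bar's ball ends), too short for the shaft, hanging in the other hole with its bar at the same height. Origin: centre of its socket mouth, 110 mm below the bar.
- key_stand: fixed steel rack 190 (its x) x 100 mm: foot plate, two end posts, top plate 80 mm wide and 10 mm thick with its upper side 140 mm above the bench. Keys hang by their collars in two through holes of 38 mm diameter at x = +-45 mm. Origin: centre of its underside. Stands left or right of the feeder, x about away from the robot.
- rack_hole_far (a point): centre of the rack hole at x = +45 mm, at the top of the plate (140 mm high). A hung long key has its socket mouth 130 mm below it.
- rack_hole_near (a point): the same for the rack hole at x = -45 mm
- tray: bystander: shallow parts tray 101x132x24 mm, origin centre of underside
- oil: bystander: oil bottle, 35 mm diameter, 116 mm tall, origin centre of underside
- vee: bystander: steel vee block 44x46x35 mm, origin centre of underside
- calliper: bystander: vernier calliper lying flat, 67x204x10 mm (long in its y), origin centre of underside
Not all that is in view belongs to the job. Leave any green look-alike of the blank_1 alone.

How it is judged:
By the outcome, as a careful person would: the job done as asked, in the order asked, and still so for the second after the job is handed in, with the robot touching nothing.
It also fails if it takes over 64 s, if anything falls off the work surface, if the arm or the gripper's body presses on something with over 40 N, if the wrist force passes 120 N, or if a joint passes its speed limit or range.

ROBOT

A 6-joint arm with a two-finger parallel gripper is mounted at the origin on a cart in front of the work surface, level with it; the furniture and walls round the work are solid. World frame = base frame: x ahead of the robot, y to its left, z up, the work surface at z = 0. Lengths are in mm, angles in rad, forces in N, time in s.
With the tool pointing down it reaches from about 275 to 750 mm from the base axis. Payload 10.2 kg.
Tool frame: the origin (TCP) lies between the finger pads; the fingertips stand 17 mm ahead of it and the grasp point (between the pads) lies 2 mm behind it; x points along the fingers, y is the direction in which the jaws open and shut, and the axes are right-handed (so a half turn about x gives the same grasp; the last joint's range is limited). The gripper opens to 85 mm and grips with 20 to 120 N. Pads are 22 mm wide; open, the fingers measure 114 mm over their backs; the gripper's body (76 mm by 85 mm) begins 54 mm behind the grasp point. The pads swing forward as they close: fully open they stand 13 mm farther back than shut.
Start: joints at [-1.342, 0.313, 1.498, -0, 1.331, -0.223], TCP at [229.196, -472.335, 248.294] pointing down, gripper open.
Joint ranges: [-2.94, 2.94], [-0.97, 2.17], [0.19, 2.56], [-1.23, 4.37], [0.02, 3.11], [-2.88, 2.88]. Speed limits (rad/s): [2.39, 2.39, 3.01, 3.14, 3.14, 3.14].

INTERFACE

Orientations are given as a 3x3 rotation matrix whose columns are the frame's x, y, z axes.
In Python, from bench import robot gives the robot as it stands. The module is installed in compiled form; this text tells all that it offers.
- The arm moves only by the shell command python3 -m pendant 'ROWS' [OPENING] [FORCE]. ROWS is JSON, a list of rows, each a list of 4 numbers: the shift along the tool's x, y, z in units of 30 mm (1.0 is 30 mm), then the turn about the tool's x in rad. In form: [[x, y, z, yaw], ...]. A call has 1 to 20 rows; each row is the pose to reach, as a shift and turn from the pose commanded when the call began, along the tool's axes at that moment; what a row does not reach only later rows make up. A row lasts 1/10 s, in which the tool goes at most 50 mm and 8.59 degrees, less where a joint would pass 70% of its speed; a pose out of reach is approached as far as the arm can. A call with a gripper value outside its range is refused whole. OPENING is the finger opening in mm, from 0 to 85.4, set as the call begins (- or left out, the last holds). The fingers move at their own pace and stop on an object; FORCE is the grip in N (left out, the last holds). Time passes only in rows, so rows that repeat a pose let the fingers close. It gives the time, the measured TCP pose, the force and the opening at its end, in the units of the state.
- robot.get_state(): the state, without advancing time (a new reading comes with each control period).
- robot.get_image(name): name is "scene" or "top" or "wrist"; returns the picture (480x640x3 uint8, red, green, blue); there is no depth.
- robot.calibration(name): a dict with "vfov" (degrees; the focal length in pixels is half the picture's height over the tangent of half this angle, whatever the lens; pixels are square), "cx", "cy" (the principal point, pixels), "R" (3x3) and "t" (3): a world point X has camera coordinates R X + t; the wrist camera has in their place "T_tool_cam" (4x4, takes a point from camera to tool coordinates, whose origin is the TCP and whose axes are the tool frame's). Camera axes: x right, y down, z forward; pixel columns grow to the right and rows downward; lengths in mm; the calibration is good to about 2 mm. A picture is of the moment at which its call begins: read the wrist's pose just before it. calibration takes no time and is no camera call.
- robot.hand_in(): hands the job in, once; it reports no verdict.
Trained networks look in the newest picture that a camera, given by its name, has taken for a name from the list of things; names that differ only in an ending like _2 or _b are one class to them, and where a whole thing is asked for, a point or a joint stands for the part that bears it (a point fixed in the world has none). Each returns a list of dicts, best first, with "p" (0 to 1); they miss things now and then, are a little off and sometimes report something else, mostly with a low value. They report only what shows in the picture. A call takes as long as a camera call. They do not tell look-alikes from the thing itself.
- robot.regions_of(camera, label): "pixels" (480x640 bool, what is visible of it) and "point" ([row, column] in pixels, amid what is visible of it).
The state is a dict: "t": time; "q": joint angles; "qd": joint speeds; "joint_efforts": joint torques, N m; "ee_pos": TCP position; "tool_rot": TCP orientation; "ft_force": force on the tool from outside, world axes, zero at the start; "wrist_torque": the same for the moment, N m; "finger_gap": finger opening in mm.
Only numpy, scipy, OpenCV 4.12 (cv2) and the standard library are available. Lean on these libraries where they do the work, as an engineer would, in place of code of your own. Each camera call takes 0.05 s, during which the arm holds its last target.

## Working session

There is one attempt and no reset: what is moved stays moved. The work goes in short steps, Python scripts to look and compute and a shell command to move; the robot and the scene stay as the last step left them, time stands still between calls to the robot, and variables do not carry over. Pictures are saved under pics/ and viewed, and the job is handed in when it is done.

```bash
mkdir -p pics
python3 - <<'E'
from bench import robot
import cv2,numpy as np
s=robot.get_state()
for k in s: print(k,np.round(s[k],3).tolist())
for n in("scene","top","wrist"):
    im=robot.get_image(n); cv2.imwrite(f"pics/a_{n}.png",im[:,:,::-1])
    c=robot.calibration(n); print(n,{k:np.round(v,4).tolist() for k,v in c.items()})
E
```

```text
t 0.0
q [-1.342, 0.313, 1.498, 0.0, 1.331, -0.223]
qd [0.002, 0.002, 0.001, -0.0, -0.001, 0.003]
joint_efforts [0.001, -41.226, -25.974, -0.0, 0.004, 0.0]
ee_pos [229.139, -472.09, 247.723]
tool_rot [[-0.0, 0.437, -0.9], [0.001, -0.9, -0.437], [-1.0, -0.001, -0.0]]
ft_force [-0.937, -0.287, -0.633]
wrist_torque [-0.053, 0.032, -0.016]
finger_gap 85.348
scene {'vfov': 42.478, 'cx': 319.8475, 'cy': 242.3191, 'R': [[-0.6251, -0.7803, 0.0188], [-0.3818, 0.2847, -0.8793], [0.6808, -0.5568, -0.4759]], 't': [354.2575, 301.9769, 1089.1343]}
top {'vfov': 57.6096, 'cx': 321.1003, 'cy': 243.0826, 'R': [[-0.0184, -0.9997, 0.0157], [-0.9962, 0.017, -0.0858], [0.0856, -0.0172, -0.9962]], 't': [48.9054, 554.9385, 1036.0839]}
wrist {'vfov': 60.105, 'cx': 319.3817, 'cy': 238.8517, 'T_tool_cam': [[-0.0001, -0.2871, 0.9579, -125.36], [1.0, -0.001, -0.0001, -0.2678], [0.001, 0.9579, 0.2871, -73.4752], [0.0, 0.0, 0.0, 1.0]]}
```

View pics/a_scene.png

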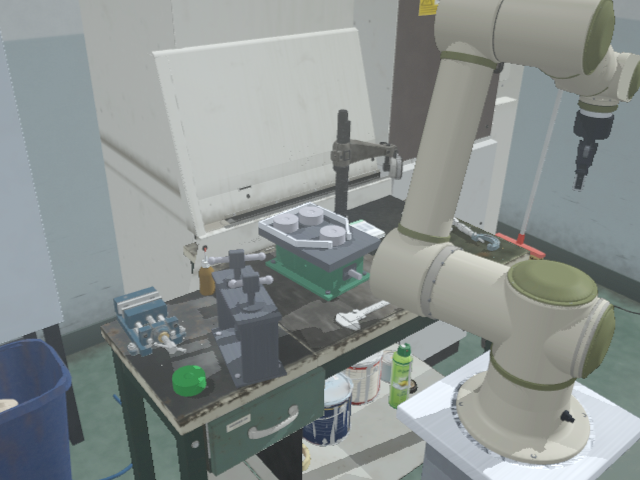

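View pics/a_top.png

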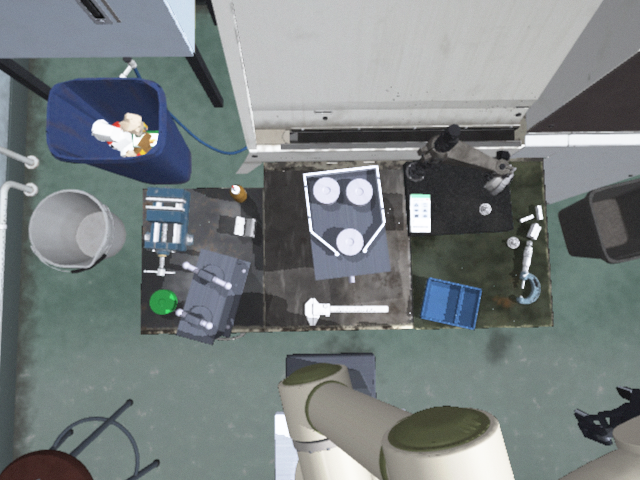

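View pics/a_wrist.png

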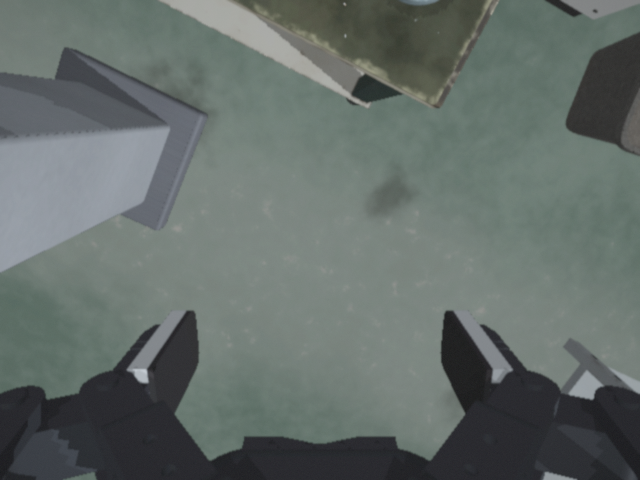

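The top view shows the feeder in the middle (cols 305–390, rows 165–280), with the jammed blank at (350,241). The rack is on the left (cols 180–250, rows 250–340) with two keys: the far one at about (207,276), whose bar is ~50 px, and the near one at about (195,318), ~37 px. A green look-alike is at (163,301). Next I'll measure these.

```bash
cat > h.py <<'E'
from bench import robot
import cv2,numpy as np
def cam(n,s=None):
    c=robot.calibration(n); f=240/np.tan(np.radians(c["vfov"]/2))
    K=np.array([[f,0,c["cx"]],[0,f,c["cy"]],[0,0,1]])
    if n=="wrist":
        s=s or robot.get_state()
        T=np.array(c["T_tool_cam"]); Rt=np.array(s["tool_rot"]); p=np.array(s["ee_pos"])
        Rwc=Rt@T[:3,:3]; C=p+Rt@T[:3,3]
    else:
        R=np.array(c["R"]);t=np.array(c["t"]);Rwc=R.T;C=-R.T@t
    return K,Rwc,C
def p2w(cm,u,v,z):
    K,R,C=cm; d=R@np.linalg.solve(K,[u,v,1.]); return C+d*(z-C[2])/d[2]
def w2p(cm,X):
    K,R,C=cm; q=K@(R.T@(np.asarray(X,float)-C)); return q[:2]/q[2]
def shot(n,name):
    s=robot.get_state(); im=robot.get_image(n); cv2.imwrite(f"pics/{name}.png",im[:,:,::-1]); return im,cam(n,s)
def rows(target):  # shift in tool axes, units
    s=robot.get_state(); R=np.array(s["tool_rot"]); return R.T@(np.array(target)-np.array(s["ee_pos"]))/30
E
python3 - <<'E'
from h import *
cm=cam("top")
for l,z in [("feeder",105),("blank_0",129),("long_key",180),("short_key",180),("key_stand",140),("oil",100),("vee",35),("tray",20),("calliper",10)]:
    for d in robot.regions_of("top",l)[:4]:
        r,c=d["point"]; px=np.argwhere(d["pixels"])
        print(l,round(d["p"],2),(c,r),px.min(0)[::-1],px.max(0)[::-1],p2w(cm,c,r,z).round())
im=cv2.imread("pics/a_top.png")
a=cv2.resize(im[150:350,140:400],None,fx=3,fy=3,interpolation=cv2.INTER_CUBIC)
cv2.imwrite("pics/b.png",a)
for n,u,v,z in [("fd fl",312,279,105),("fr",391,270,105),("bl",303,170,121),("br",380,166,121),("fk1",185,265,190),("fk2",230,288,190),("nk1",178,311,190),("nk2",212,326,190),("jam",350,241,129)]:
    print(n,p2w(cm,u,v,z).round(1))
E
```

```text
feeder 0.78 (346.7, 224.7) [304 166] [390 282] [589. -18. 105.]
feeder 0.59 (360.1, 194.1) [346 179] [372 206] [659. -50. 105.]
blank_0 0.85 (357.6, 195.2) [346 179] [372 206] [651. -42. 129.]
blank_0 0.7 (328.8, 188.9) [313 178] [339 205] [666.  22. 129.]
blank_0 0.63 (163.4, 303.3) [150 290] [177 314] [423. 382. 129.]
blank_0 0.6 (351.7, 244.4) [337 229] [363 255] [543. -26. 129.]
long_key 0.76 (210.2, 275.1) [182 262] [231 289] [480. 270. 180.]
short_key 0.93 (197.6, 320.2) [176 306] [212 329] [390. 295. 180.]
key_stand 0.72 (220.5, 300.1) [177 250] [249 343] [428. 257. 140.]
oil 0.79 (240.6, 192.6) [230 185] [247 202] [667. 221. 100.]
vee 0.92 (244.1, 227.5) [235 217] [256 237] [595. 224.  35.]
tray 0.66 (452.0, 301.5) [420 278] [481 329] [ 409. -275.   20.]
tray 0.58 (198.6, 322.2) [176 306] [212 329] [371. 335.  20.]
tray 0.39 (346.1, 224.2) [303 166] [391 282] [601. -23.  20.]
calliper 0.85 (327.8, 307.8) [304 298] [388 325] [399.  25.  10.]
calliper 0.66 (240.4, 193.4) [230 185] [247 202] [684. 236.  10.]
fd fl [468.9  62.2 105. ]
fr [ 485.7 -114.6  105. ]
bl [711.9  78.2 121. ]
br [718.5 -94.5 121. ]
fk1 [501.6 318.5 190. ]
fk2 [453.5 227.6 190. ]
nk1 [409.5 331.7 190. ]
nk2 [378.4 263.6 190. ]
jam [550.2 -22.4 129. ]
```

View pics/b.png

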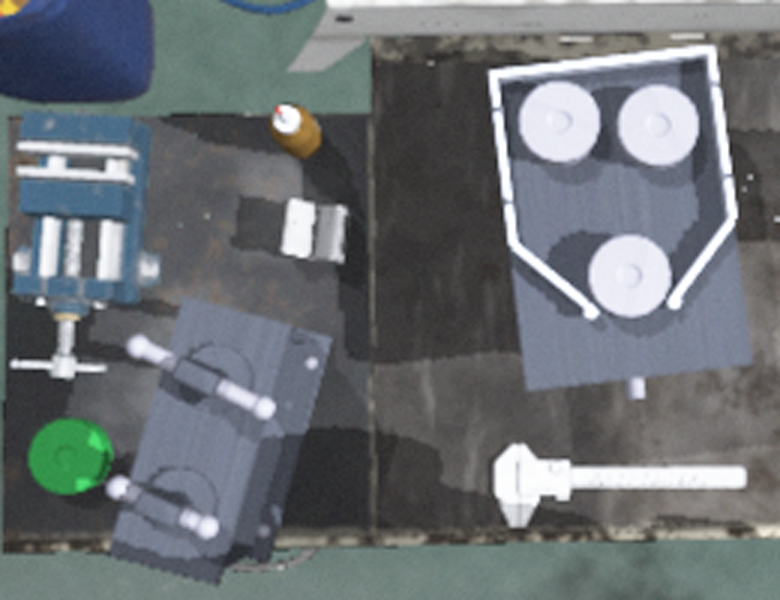

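Far key's bar measures ~103 mm and near key's ~75 mm, so the far key is the long one. I'll move the wrist camera over the feeder to localise it finely.

Run:
```python
from h import *
print(rows([560,-22,260]))
```

```text
[ -0.38981245  -8.69128563 -16.47388499]
```

```bash
python3 -m pendant '[[-0.4,-8.7,-16.5,0.367],[-0.4,-8.7,-16.5,0.367],[-0.4,-8.7,-16.5,0.367],[-0.4,-8.7,-16.5,0.367],[-0.4,-8.7,-16.5,0.367],[-0.4,-8.7,-16.5,0.367],[-0.4,-8.7,-16.5,0.367],[-0.4,-8.7,-16.5,0.367],[-0.4,-8.7,-16.5,0.367],[-0.4,-8.7,-16.5,0.367],[-0.4,-8.7,-16.5,0.367],[-0.4,-8.7,-16.5,0.367],[-0.4,-8.7,-16.5,0.367],[-0.4,-8.7,-16.5,0.367],[-0.4,-8.7,-16.5,0.367],[-0.4,-8.7,-16.5,0.367]]' 12
python3 - <<'E'
from h import *
im,cm=shot("wrist","c")
for l in("feeder","blank_0"):
    for d in robot.regions_of("wrist",l)[:4]:
        r,c=d["point"]; px=np.argwhere(d["pixels"])
        print(l,round(d["p"],2),(c,r),px.min(0)[::-1],px.max(0)[::-1],px.mean(0)[::-1],p2w(cm,*px.mean(0)[::-1],129).round(1))
E
```

```text
t: 2.2
ee_pos: [560.2, -22.6, 260.5]
tool_rot: [[0.0, 0.083, -0.997], [-0.0, -0.997, -0.083], [-1.0, 0.0, -0.0]]
ft_force: [-0.1, 0.2, 0.3]
finger_gap: 11.9
feeder 0.97 (312.6, 167.6) [162   0] [458 332] [314.8006986  170.91176866] [599.9 -16.1 129. ]
blank_0 0.96 (371.7, 62.4) [321   9] [423 119] [371.64040115  64.31165969] [663.3 -43.8 129. ]
blank_0 0.95 (314.7, 242.8) [271 195] [361 287] [315.63348694 241.44208909] [554.6 -20.2 129. ]
blank_0 0.84 (246.8, 48.7) [194   0] [299 103] [246.77359526  48.72552678] [665.6  27.9 129. ]
```

View pics/c.png

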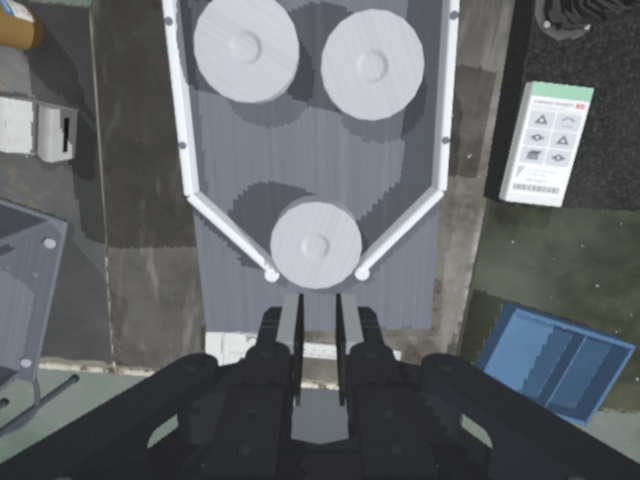

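Wrist view: the jammed blank's boss is at (315,246), the noses at (272,275) and (362,273), and the deck's front corners at about (206,331) and (433,329).

Run:
```python
from h import *
im=cv2.imread("pics/c.png")
cm=cam("wrist")
for n,u,v,z in [("noseL",272,275,121),("noseR",362,273,121),("frontL",206,331,105),("frontR",433,329,105),("kneeL",189,194,121),("kneeR",443,188,121),("jam boss",315.5,244.5,129),("b1",246,47,129),("b2",373,66,129)]:
    print(n,p2w(cm,u,v,z).round(1))
cv2.imwrite("pics/c2.png",cv2.resize(im[170:345,180:460],None,fx=2.8,fy=2.8,interpolation=cv2.INTER_CUBIC))
```

```text
noseL [526.   8. 121.]
noseR [532.5 -53.2 121. ]
frontL [469.9  57.  105. ]
frontR [ 485.8 -114.   105. ]
kneeL [577.5  64.2 121. ]
kneeR [595.  -98.5 121. ]
jam boss [552.7 -19.7 129. ]
b1 [666.6  29.  129. ]
b2 [662.6 -44.1 129. ]
```

View pics/c2.png

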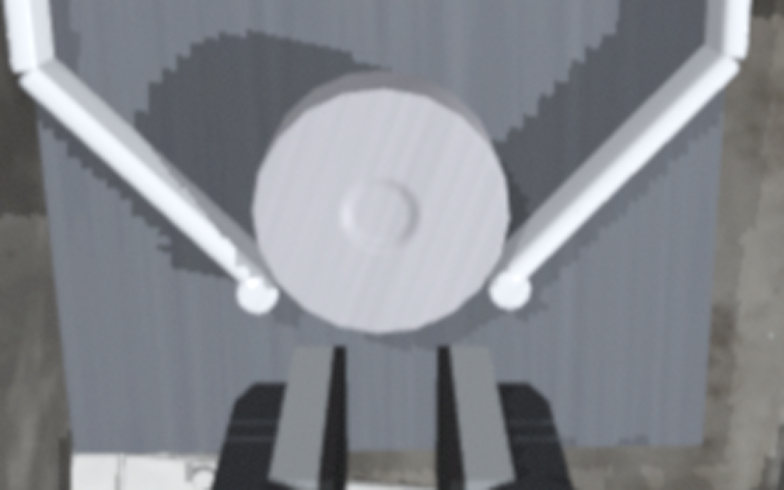

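Run:
```python
from h import *
print(rows([497.5,-26,160]),rows([497.5,-26,128]),rows([559.2,-19.8,128]))
```

```text
[ 3.34852256 -0.04458525  2.09997577] [ 4.4151892  -0.04467735  2.10017835] [ 4.4155788  -0.0785639   0.03343201]
```

```bash
python3 -m pendant '[[1,-0.05,1.2,-0.017],[2,-0.05,2.1,-0.017],[3.3,-0.05,2.1,-0.017],[4.2,-0.05,2.1,-0.017],[4.42,-0.05,2.1,-0.017],[4.42,-0.05,2.1,-0.017]]' 12
python3 - <<'E'
from h import *
im,cm=shot("wrist","d")
print(robot.get_state()["ft_force"],rows([559.2,-19.8,128]))
E
```

```text
t: 2.95
ee_pos: [497.7, -25.4, 127.7]
tool_rot: [[-0.001, 0.101, -0.995], [0.0, -0.995, -0.101], [-1.0, -0.0, 0.001]]
ft_force: [-0.0, 0.1, 0.5]
finger_gap: 11.6
[ 1.22120351 -0.18874977  0.797664  ] [ 0.0227286   0.01668085 -2.04158375]
```

View pics/d.png

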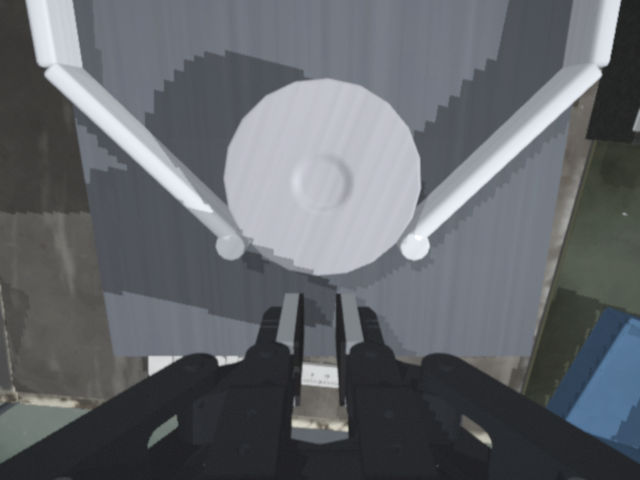

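Aligned: the blank's centre is at col 322, mid-noses at 322.5 and the finger gap at ~319. Now I'll push.

```bash
python3 -m pendant '[[0,0.02,-0.2,0],[0,0.02,-0.4,0],[0,0.02,-0.55,0],[0,0.02,-0.7,0],[0,0.02,-0.85,0],[0,0.02,-1.0,0],[0,0.02,-1.15,0],[0,0.02,-1.3,0],[0,0.02,-1.45,0],[0,0.02,-1.6,0],[0,0.02,-1.75,0],[0,0.02,-1.9,0],[0,0.02,-2.0,0],[0,0.02,-2.05,0],[0,0.02,-2.05,0]]'
python3 - <<'E'
from h import *
im,cm=shot("wrist","e")
for d in robot.regions_of("wrist","blank_0")[:4]:
        px=np.argwhere(d["pixels"])
        print(round(d["p"],2),px.mean(0)[::-1],p2w(cm,*px.mean(0)[::-1],129).round(1))
E
```

```text
t: 4.5
ee_pos: [559.2, -19.6, 127.6]
tool_rot: [[0.0, 0.102, -0.995], [0.0, -0.995, -0.102], [-1.0, 0.0, -0.0]]
ft_force: [-0.2, 0.6, 0.3]
finger_gap: 12.0
0.94 [319.51965301 217.5683896 ] [602.  -14.9 129. ]
0.62 [443.11328468  53.82600668] [651.5 -44.1 129. ]
0.56 [192.89251822  36.53025719] [648.9  24.5 129. ]
```

View pics/e.png

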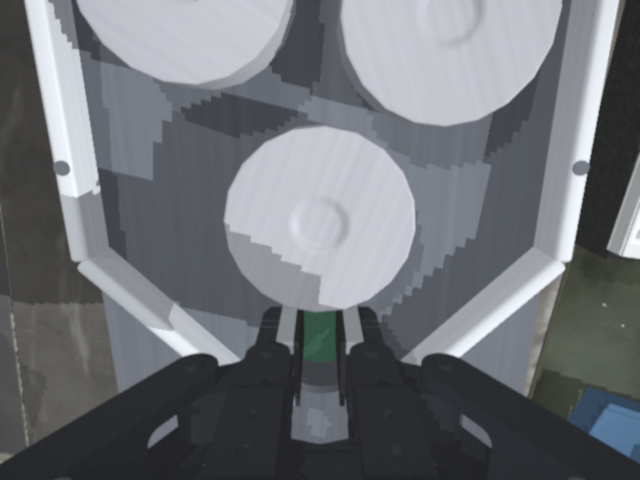

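Blank now sits at about feeder x=+5. I'll back off, rise, and view the shaft mouth.

```bash
python3 -m pendant '[[0,0,0.4,0],[-0.3,0,0.9,0],[-1.6,0,0.9,0],[-3.0,0,0.7,0],[-4.4,0,0.6,0],[-4.6,0,0.6,0],[-4.6,0,0.6,0]]' 60
python3 - <<'E'
from h import *
im,cm=shot("wrist","f"); s=robot.get_state(); np.save("f_pose.npy",dict(s),allow_pickle=True)
for d in robot.regions_of("wrist","blank_0")[:4]:
        px=np.argwhere(d["pixels"])
        print(round(d["p"],2),px.mean(0)[::-1],p2w(cm,*px.mean(0)[::-1],129).round(1))
print(s["ee_pos"]); print("pred mouth px",w2p(cm,[542.3,-21.7,105]))
E
```

```text
t: 5.3
ee_pos: [541.3, -21.5, 266.5]
tool_rot: [[0.002, 0.102, -0.995], [-0.001, -0.995, -0.102], [-1.0, 0.001, -0.002]]
ft_force: [0.6, -0.7, 0.2]
finger_gap: 60.4
0.78 [378.95475285  40.67414449] [658.8 -43.9 129. ]
0.65 [256.92724333  30.79725141] [656.9  26.7 129. ]
[540.76817046 -21.36015559 264.94904944]
pred mouth px [320.28468049 221.14309083]
```

View pics/f.png

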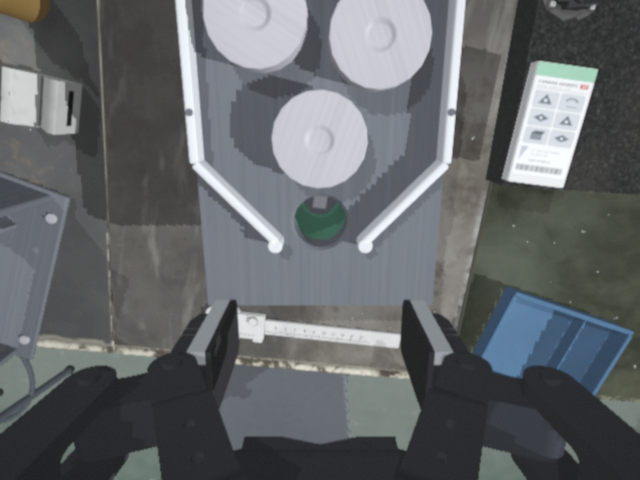

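Mouth centre is at (320.5,221), which matches the prediction of (542.3,-21.7) to within 1 mm, and it is clear of the blank. Next I'll look straight down the shaft for the stem angle.

```bash
python3 -m pendant '[[0,0,1.5,0],[1.5,0,2.4,0],[3,0,2.4,0],[4.1,0,2.4,0],[4.1,0,2.4,0],[4.1,0,2.4,0]]'
python3 - <<'E'
from h import *
im,cm=shot("wrist","g"); p=w2p(cm,[542.3,-21.7,105]); q=w2p(cm,[542.3,-21.7,35]);print(p,q)
u,v=p.astype(int); u0=max(0,u-60);v0=max(0,v-50)
c=im[v0:v0+100,u0:u0+120,::-1]; cv2.imwrite("pics/g2.png",cv2.resize(c,None,fx=6,fy=6,interpolation=cv2.INTER_CUBIC)); print(u0,v0)
E
```

```text
t: 6.0
ee_pos: [469.4, -28.8, 142.8]
tool_rot: [[-0.001, 0.102, -0.995], [0.0, -0.995, -0.102], [-1.0, -0.001, 0.001]]
ft_force: [1.1, 0.5, 0.7]
finger_gap: 59.9
[321.33064696 114.68982764] [320.83865008 114.48486952]
261 64
```

View pics/g2.png

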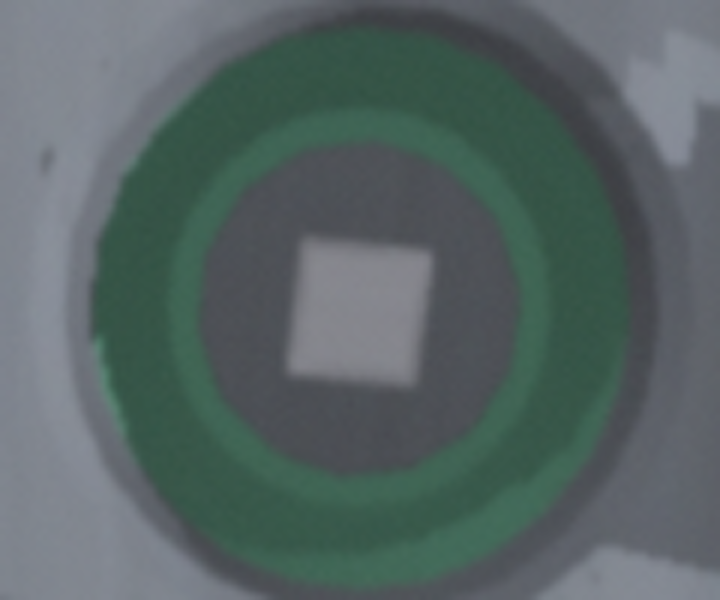

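Run:
```python
from h import *
cm=cam("wrist")
im=cv2.imread("pics/g.png")
c=[p2w(cm,261+x/6,64+y/6,35)[:2] for x,y in [(302,237),(433,248),(416,386),(287,375)]]
c=np.array(c);print(c.round(1),c.mean(0))
for i in range(4):
    d=c[(i+1)%4]-c[i];print(np.linalg.norm(d).round(1),np.arctan2(d[1],d[0]).round(3), (np.arctan2(d[1],d[0])%(np.pi/2)).round(3))
# segmentation-based
g=im[64:164,261:381]; m=(g.min(2)>125).astype(np.uint8); n,l,st,ce=cv2.connectedComponentsWithStats(m)
k=l[52,60]; pts=np.argwhere(l==k)[:,::-1]+[261,64]; w=np.array([p2w(cm,x,y,35)[:2] for x,y in pts],np.float32)
print(st[k],w.mean(0),cv2.minAreaRect(w))
# mouth outline
```

```text
[[548.3 -16.3]
 [548.5 -28. ]
 [536.5 -27.8]
 [536.3 -16. ]] [542.40473014 -22.04012579]
11.8 -1.55 0.021
12.0 3.123 1.552
11.8 1.589 0.019
12.0 -0.018 1.552
[ 49  42  22  20 369] [542.62787  -21.686083] ((542.3822631835938, -21.796293258666992), (10.643816947937012, 10.428473472595215), 89.7379379272461)
```

Stem centre is ≈(542.4,-22.0) with sides 11.8–12 mm and flats at world angle ≈0.0, so the joint is at about 0.1. I'll view it again from heading 1.57 to cancel the wrist camera's calibration error; that is also the insertion heading.

Run:
```python
from h import *
s=robot.get_state();print(np.round(s["q"],3),rows([542,-95,170]))
```

```text
[-0.311  0.312  1.797  0.     1.032  1.158] [-0.87223651  2.43640644 -2.16470971]
```

```bash
python3 -m pendant '[[-0.9,0,0,-0.1],[-0.9,1,-1,-0.3],[-0.9,2.43,-2.16,-0.45],[-0.9,2.43,-2.16,-0.6],[-0.9,2.43,-2.16,-0.75],[-0.9,2.43,-2.16,-0.9],[-0.9,2.43,-2.16,-1.05],[-0.9,2.43,-2.16,-1.2],[-0.9,2.43,-2.16,-1.35],[-0.9,2.43,-2.16,-1.469],[-0.9,2.43,-2.16,-1.469],[-0.9,2.43,-2.16,-1.469],[-0.9,2.43,-2.16,-1.469]]' 84
python3 - <<'E'
from h import *
im,cm=shot("wrist","k"); p=w2p(cm,[542.3,-21.7,105]); q=w2p(cm,[542.3,-21.7,35]);print(p,q)
u,v=p.astype(int); u0=max(0,u-60);v0=max(0,v-50)
c=im[v0:v0+100,u0:u0+120,::-1]; cv2.imwrite("pics/k2.png",cv2.resize(c,None,fx=6,fy=6,interpolation=cv2.INTER_CUBIC)); print(u0,v0)
g=c.copy(); m=(g.min(2)>125).astype(np.uint8); n,l,st,ce=cv2.connectedComponentsWithStats(m)
for k in range(1,n):
  if 100<st[k][4]<700:
    pts=np.argwhere(l==k)[:,::-1]+[u0,v0]; w=np.array([p2w(cm,x,y,35)[:2] for x,y in pts],np.float32)
    print(st[k],w.mean(0),cv2.minAreaRect(w))
E
```

```text
t: 7.35
ee_pos: [541.5, -94.7, 170.3]
tool_rot: [[0.001, 1.0, -0.003], [-0.0, -0.003, -1.0], [-1.0, 0.001, 0.0]]
ft_force: [0.4, 0.5, -0.4]
finger_gap: 84.3
[320.24456622 115.61264314] [319.79515456 115.19722209]
260 65
```

View pics/k2.png

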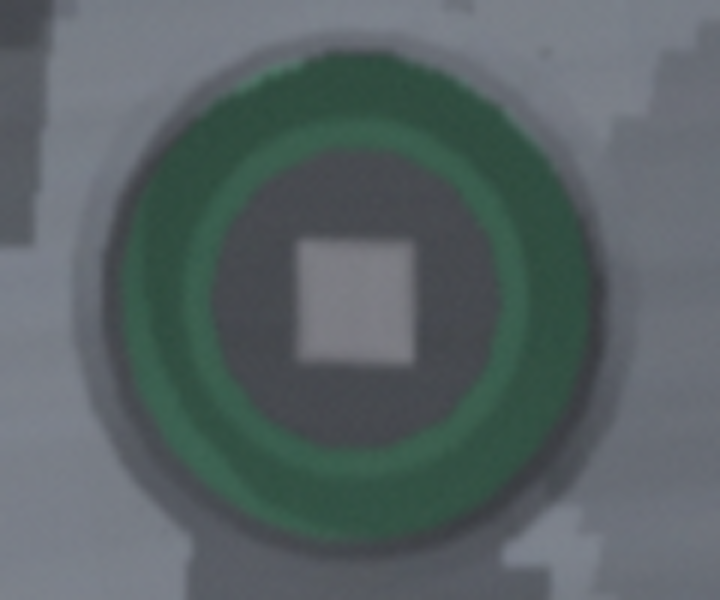

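View pics/k.png

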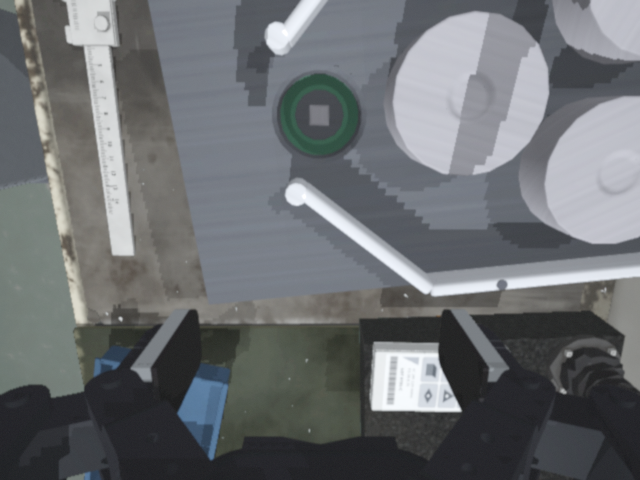

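The two views agree within 0.5 mm: stem at (542.1,-21.9), with flats exactly square to heading 1.573. Now over the rack to look at the far key.

Run:
```python
from h import *
print(rows([475,268,305]))
```

```text
[ -4.50013452  -2.2383606  -12.08413352]
```

```bash
python3 -m pendant '[[-1.5,0,0,0],[-3,-0.3,-1.5,0.1],[-4.5,-1,-3,0.2],[-4.5,-2,-5,0.35],[-4.5,-2.24,-6.5,0.49],[-4.5,-2.24,-8,0.49],[-4.5,-2.24,-9.5,0.49],[-4.5,-2.24,-11,0.49],[-4.5,-2.24,-12.08,0.49],[-4.5,-2.24,-12.08,0.49],[-4.5,-2.24,-12.08,0.49],[-4.5,-2.24,-12.08,0.49],[-4.5,-2.24,-12.08,0.49]]'
python3 - <<'E'
from h import *
im,cm=shot("wrist","m")
for l in("long_key","short_key","key_stand"):
    for d in robot.regions_of("wrist",l)[:3]:
        px=np.argwhere(d["pixels"])
        print(l,round(d["p"],2),d["point"][::-1],px.min(0)[::-1],px.max(0)[::-1])
E
```

```text
t: 8.7
ee_pos: [474.4, 266.4, 304.9]
tool_rot: [[0.0, 0.881, -0.473], [-0.0, -0.473, -0.881], [-1.0, 0.0, 0.0]]
ft_force: [0.5, -1.2, 0.7]
finger_gap: 84.0
long_key 0.7 [322.3, 210.4] [289 126] [355 306]
short_key 0.68 [187.0, 236.5] [154 187] [233 308]
short_key 0.29 [321.8, 209.8] [289 126] [355 305]
key_stand 0.76 [262.9, 197.8] [118 117] [399 291]
```

View pics/m.png

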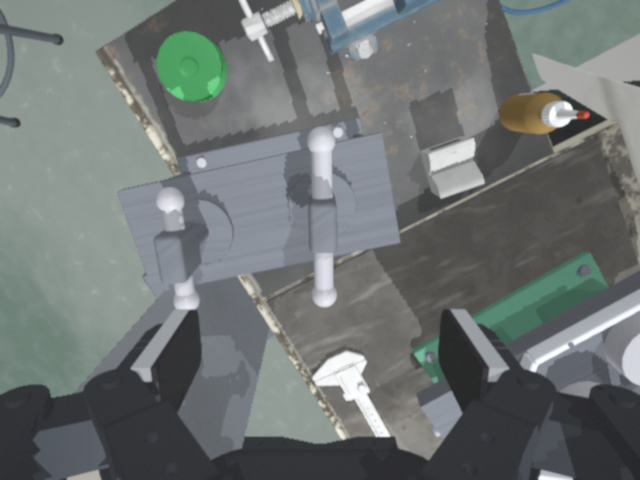

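Two keys: far/right at (322,218) with a bar from (321,138) to (324,298), and near/left at (175,250) with a bar from (170,201) to (187,301). Next, measured lengths and an enlarged crop.

Run:
```python
from h import *
cm=cam("wrist"); im=cv2.imread("pics/m.png")
cv2.imwrite("pics/m2.png",cv2.resize(im[110:330,110:410],None,fx=2.6,fy=2.6,interpolation=cv2.INTER_CUBIC))
for a,b in [((321,138),(324,298)),((170,201),(187,301))]:
    A=p2w(cm,*a,190);B=p2w(cm,*b,190);d=A-B;print(A.round(1),B.round(1),np.linalg.norm(d).round(1),np.arctan2(d[1],d[0]).round(3),((A+B)/2).round(1))
for p in [(310,200),(336,200),(310,250),(336,250)]: print(p,p2w(cm,*p,207).round(1))
K=robot.calibration("wrist")
```

```text
[503.8 320.2 190. ] [459.1 232.6 190. ] 98.4 1.099 [481.5 276.4 190. ]
[408.5 330.4 190. ] [381.8 271.8 190. ] 64.4 1.142 [395.2 301.1 190. ]
(310, 200) [483.3 294.8 207. ]
(336, 200) [495.9 288.1 207. ]
(310, 250) [469.6 269.6 207. ]
(336, 250) [482.6 262.6 207. ]
```

View pics/m2.png

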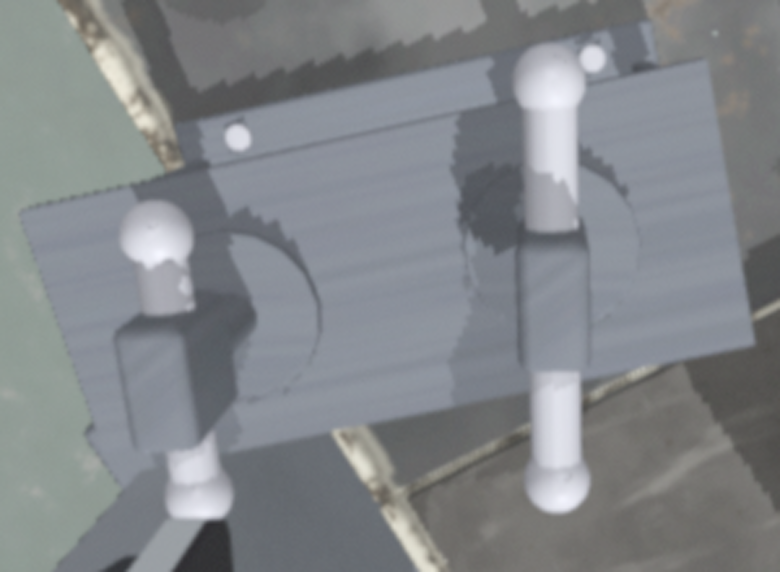

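Run:
```python
from h import *
cm=cam("wrist")
for v in (200,226,252): print(p2w(cm,322.8,v,207).round(1))
for u,v in ((310,226),(336.2,226)): print(p2w(cm,u,v,207).round(1))
for X in ([481.5,276.4,207],): print(w2p(cm,X))
# predicted hub top corners
c,s=np.cos(1.099),np.sin(1.099)
for a,b in ((15,8),(15,-8),(-15,-8),(-15,8)):
    for z in (207,171): print((w2p(cm,[481.5+a*c-b*s,276.4+a*s+b*c,z])-[110,110])*2.6,end=' ')
print()
t=np.array([481.5,276.4,192]); print(rows(t), rows([481.5,276.4,240]))
```

```text
[489.5 291.5 207. ]
[482.6 278.5 207. ]
[475.4 265.1 207. ]
[476.3 281.9 207. ]
[489.2 275.  207. ]
[322.88630956 230.17334722]
[514.26016572 244.63375547] [518.10712045 213.94220516] [590.17089708 243.0825358 ] [584.01758992 212.58572146] [591.32882159 377.81409195] [585.2239127  331.10357755] [518.18956797 379.26171618] [521.41290371 332.3808097 ] 
[ 3.76181997  0.0633165  -0.38998677] [ 2.16182     0.06354308 -0.39018907]
```

The crop confirms it: the right key's bar is 98 mm between ball centres (≈110 overall), against ~66 mm on the left. So the right/far one is the long key, hub at ≈(482,277.3), bar angle 1.10. Descending with the jaws at 50 mm.

```bash
python3 - <<'E'
from h import *
print(rows([482,277.3,187]))
E
python3 -m pendant '[[0,0.05,-0.42,-0.021],[0.8,0.05,-0.42,-0.021],[1.8,0.05,-0.42,-0.021],[2.2,0.05,-0.42,-0.021],[2.2,0.05,-0.42,-0.021],[2.2,0.05,-0.42,-0.021]]' 50
python3 - <<'E'
from h import *
im,cm=shot("wrist","n")
print(rows([482,277.3,187]))
E
```

```text
[ 3.92849105  0.06383101 -0.42428024]
t: 9.5
ee_pos: [481.8, 278.1, 240.0]
tool_rot: [[0.002, 0.892, -0.452], [0.001, -0.452, -0.892], [-1.0, 0.001, -0.001]]
ft_force: [0.9, 1.2, 0.4]
finger_gap: 50.2
[1.77380167 0.01391892 0.02748075]
```

View pics/n.png

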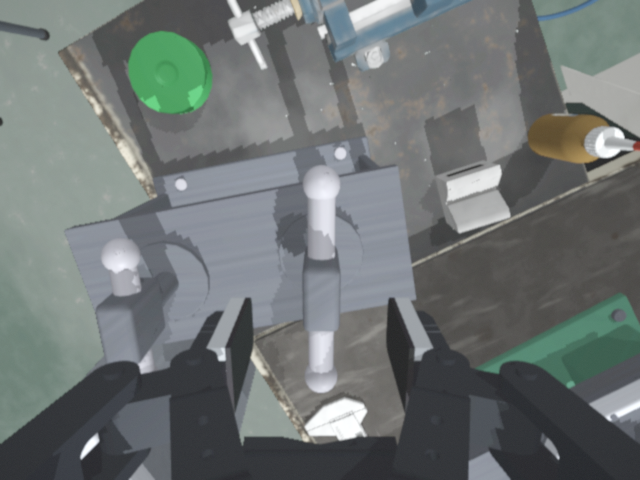

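```bash
python3 -m pendant '[[0.5,0.014,0.02,0],[1.0,0.014,0.02,0],[1.5,0.014,0.02,0],[1.77,0.014,0.02,0],[1.77,0.014,0.02,0]]' 50
python3 - <<'E'
from h import *
im,cm=shot("wrist","o")
E
```

```text
t: 10.05
ee_pos: [481.5, 277.4, 185.6]
tool_rot: [[-0.0, 0.892, -0.452], [-0.0, -0.452, -0.892], [-1.0, -0.0, 0.0]]
ft_force: [-0.8, -0.6, 0.7]
finger_gap: 49.8
```

View pics/o.png

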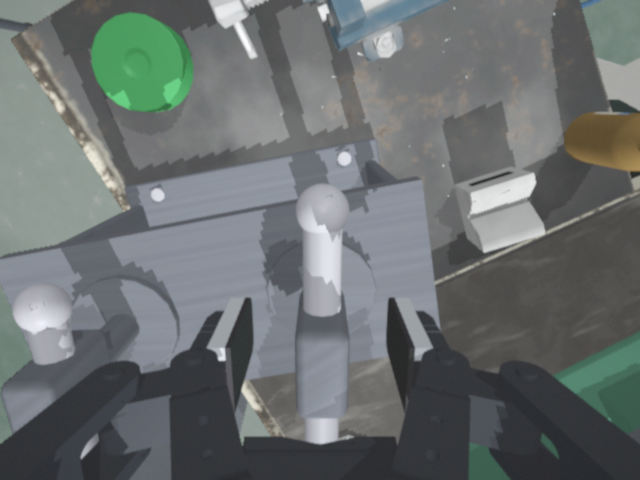

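Run:
```python
from h import *
cm=cam("wrist");s=robot.get_state();R=np.array(s["tool_rot"])
for n,u,v,z in [("ball",322,211,190),("hubfar",322,312,207),("hubnear",321,415,207),("hubL",298,370,207),("hubR",347,370,207)]:
    print(n,(R.T@(p2w(cm,u,v,z)-np.array(s["ee_pos"]))).round(1))
```

```text
ball [ -3.7   0.7 -45.8]
hubfar [-20.7   0.6 -21. ]
hubnear [-20.7   0.3  13.3]
hubL [-20.7  -6.4  -2.4]
hubR [-20.7   7.9  -2.4]
```

```bash
python3 -m pendant '[[0,0,0,0],[0,0,0,0],[0,0,0,0],[0,0,0,0],[0,0,0,0],[0,0,0,0]]' 10 70
python3 - <<'E'
from h import *
im,cm=shot("wrist","p");print(robot.get_state()["ft_force"])
E
```

```text
t: 10.7
ee_pos: [481.8, 277.5, 186.4]
tool_rot: [[0.002, 0.892, -0.452], [0.0, -0.452, -0.892], [-1.0, 0.001, -0.001]]
ft_force: [-0.0, -0.7, 5.7]
finger_gap: 15.3
[ 0.27558274 -0.57907006  6.35496937]
```

View pics/p.png

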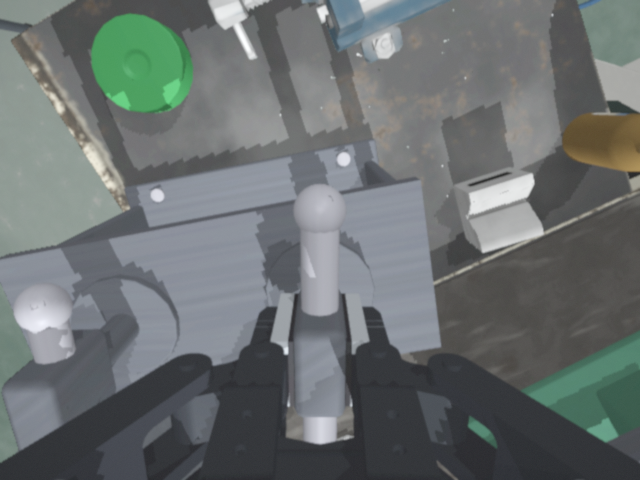

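Gripped at 15.3 mm with the key drawn centred. Lifting straight up out of the rack.

```bash
python3 -m pendant '[[-0.3,0,0,0],[-0.8,0,0,0],[-1.6,0,0,0],[-2.5,0,0,0],[-3.6,0,0,0],[-4.7,0,0,0],[-5.4,0,0,0],[-5.5,0,0,0],[-5.5,0,0,0]]'
python3 - <<'E'
from h import *
im,cm=shot("wrist","q");shot("scene","qs");print(robot.get_state()["ft_force"],robot.get_state()["q"],rows([542.1,-21.9,351]))
E
```

```text
t: 11.65
ee_pos: [481.2, 277.4, 349.9]
tool_rot: [[-0.001, 0.892, -0.452], [-0.0, -0.452, -0.892], [-1.0, -0.001, 0.001]]
ft_force: [0.3, -0.0, -2.2]
finger_gap: 15.3
[ 0.93799083 -0.02424059 -3.81153498] [3.11857040e-01 3.37415703e-01 1.20655630e+00 2.34896971e-05
 1.60086151e+00 7.80863973e-01] [-0.06897808  6.32260318  7.97622576]
```

View pics/q.png

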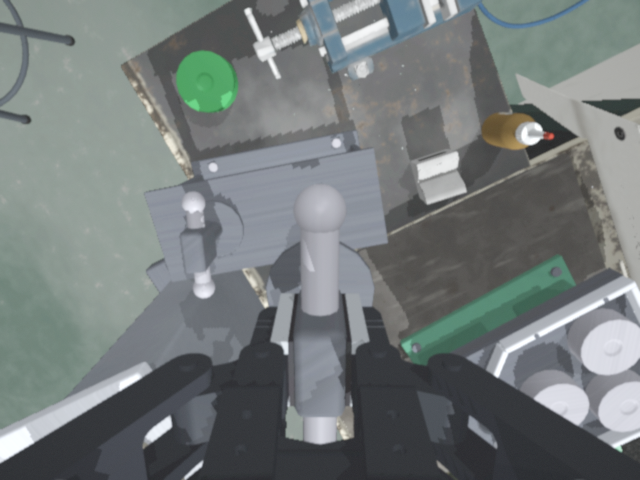

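View pics/qs.png

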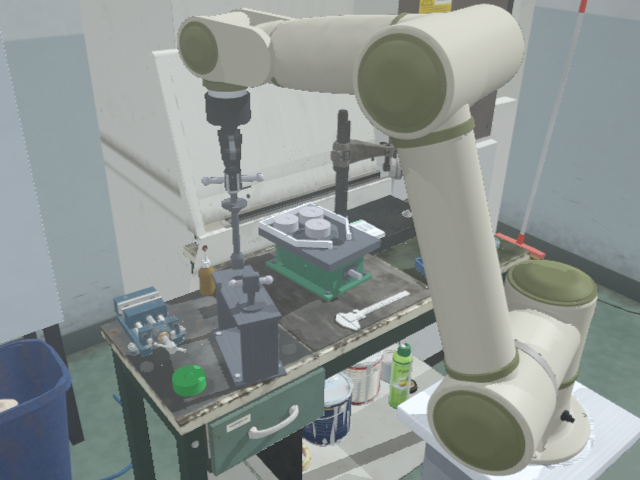

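```bash
python3 -m pendant '[[0,0.5,0.7,-0.05],[0,1.3,1.7,-0.1],[0,2.3,2.9,-0.2],[0,3.2,4.1,-0.3],[0,4.1,5.3,-0.4],[0,5,6.4,-0.471],[0,5.9,7.4,-0.471],[0,6.2,7.9,-0.471],[0,6.32,7.98,-0.471],[0,6.32,7.98,-0.471],[0,6.32,7.98,-0.471]]'
python3 - <<'E'
from h import *
im,cm=shot("wrist","r");shot("scene","rs");s=robot.get_state();print(s["ft_force"],s["finger_gap"],rows([542.1,-21.9,351]))
cs=cam("scene")
for z in (175,195,250,305,330): print(z,w2p(cs,[*s["ee_pos"][:2],z]))
im=cv2.imread("pics/rs.png"); cv2.imwrite("pics/rs2.png",cv2.resize(im[130:290,230:400],None,fx=3.7,fy=3.7,interpolation=cv2.INTER_CUBIC))
E
```

```text
t: 12.85
ee_pos: [542.2, -20.8, 350.2]
tool_rot: [[-0.001, 1.0, 0.003], [0.001, 0.003, -1.0], [-1.0, -0.001, -0.001]]
ft_force: [0.3, 0.3, -2.6]
finger_gap: 15.1
[-0.5685538  -0.24375126 -3.96171044] 15.542651740545638 [-0.01692266 -0.00323664  0.03748901]
175 [335.36360883 213.45517943]
195 [335.63904095 205.36940202]
250 [336.41649001 182.54606518]
305 [337.22465867 158.82090227]
330 [337.60266023 147.72402486]
```

View pics/r.png

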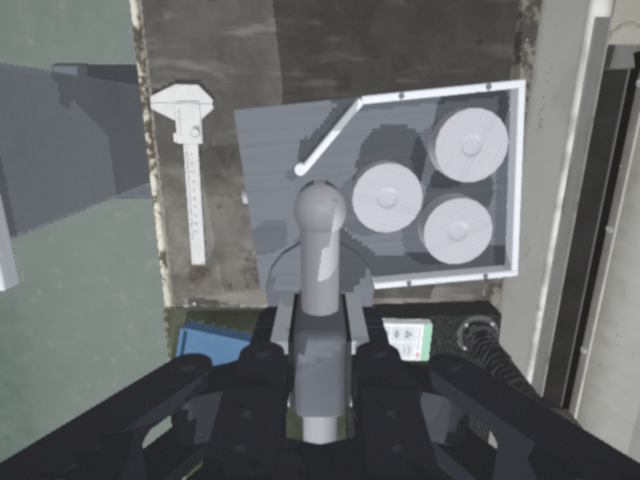

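View pics/rs2.png

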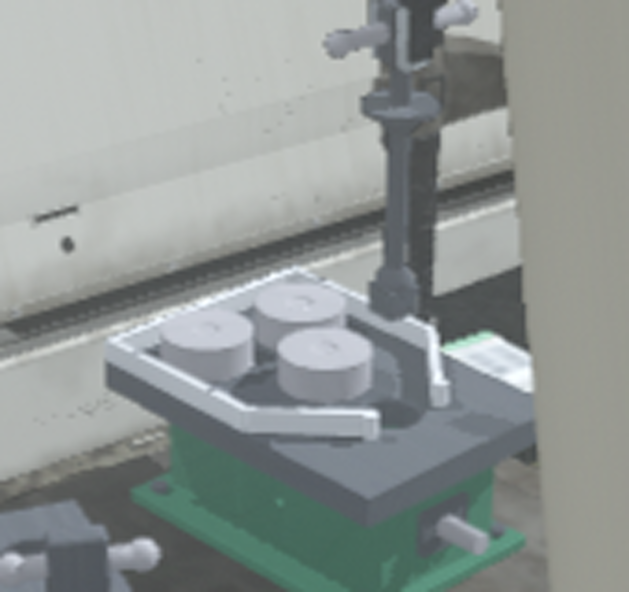

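Run:
```python
import cv2
im=cv2.imread("pics/q.png"); cv2.imwrite("pics/q2.png",cv2.resize(im[170:320,240:400],None,fx=4,fy=4,interpolation=cv2.INTER_CUBIC))
```

```text
(no output)
```

View pics/q2.png

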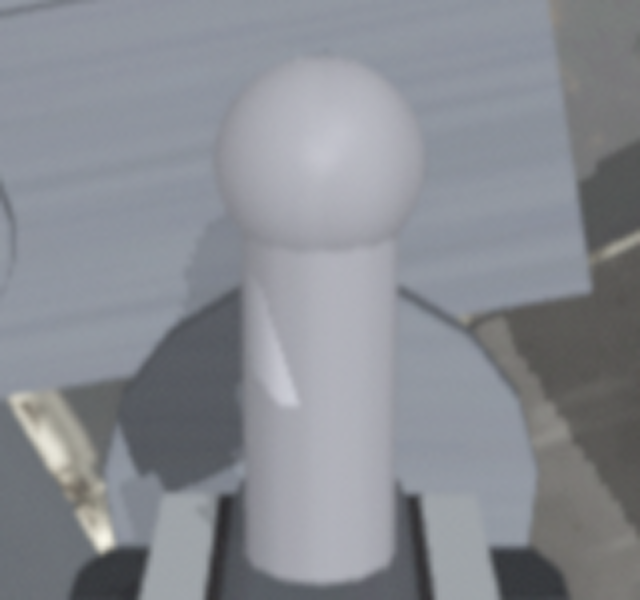

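Key is centred within ~1 mm (collar cols 266–374, ball at col 320). Descending down the shaft to just above the stem.

```bash
python3 -m pendant '[[0.6,0,0,0],[1.4,0,0,0],[2.2,0,0,0],[2.8,0,0,0],[3.3,0,0,0],[3.8,0,0,0],[4.1,0,0,0],[4.1,0,0,0],[4.1,0,0,0]]'
python3 - <<'E'
from h import *
s=robot.get_state();print(s["ft_force"],s["wrist_torque"],s["ee_pos"])
im,cm=shot("scene","ss");im=cv2.imread("pics/ss.png"); cv2.imwrite("pics/ss2.png",cv2.resize(im[130:320,230:400],None,fx=3,fy=3,interpolation=cv2.INTER_CUBIC))
E
```

```text
t: 13.85
ee_pos: [542.6, -21.6, 228.2]
tool_rot: [[0.001, 1.0, 0.002], [-0.0, 0.002, -1.0], [-1.0, 0.001, 0.0]]
ft_force: [0.1, 0.1, -3.3]
finger_gap: 15.2
[ 0.06252992  0.12824537 -3.3174957 ] [ 0.01205181 -0.03409481 -0.02893859] [542.56682766 -21.60151736 228.22322732]
```

View pics/ss2.png

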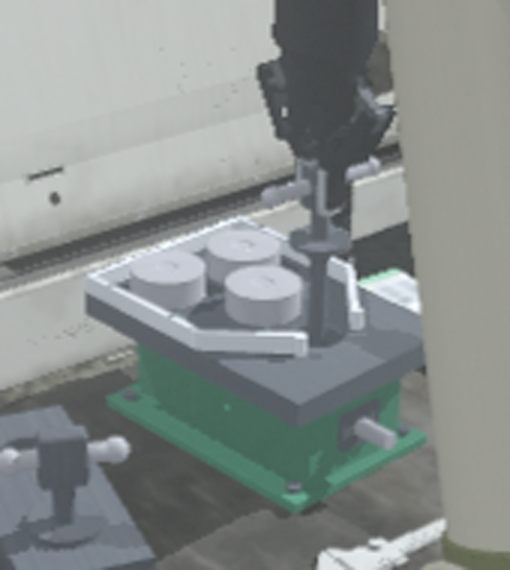

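```bash
python3 -m pendant '[[0.15,-0.015,-0.015,0],[0.3,-0.015,-0.015,0],[0.4,-0.015,-0.015,0],[0.5,-0.015,-0.015,0],[0.6,-0.015,-0.015,0],[0.68,-0.015,-0.015,0],[0.75,-0.015,-0.015,0],[0.75,-0.015,-0.015,0]]'
python3 - <<'E'
from h import *
s=robot.get_state();print(s["ft_force"],s["wrist_torque"],s["ee_pos"])
E
```

```text
t: 14.7
ee_pos: [541.8, -21.4, 204.8]
tool_rot: [[-0.001, 1.0, 0.002], [0.0, 0.002, -1.0], [-1.0, -0.001, -0.0]]
ft_force: [-0.2, -0.9, -4.2]
finger_gap: 14.7
[-0.1661795  -0.9015818  -4.20518046] [ 0.0224523  -0.02145092 -0.03025301] [541.78894701 -21.38249743 204.79316595]
```

Socket is 6 mm over the stem with no contact force. Continuing down to near the full seat.

```bash
python3 -m pendant '[[0.1,0,0,0],[0.2,0,0,0],[0.28,0,0,0],[0.34,0,0,0],[0.38,0,0,0],[0.38,0,0,0]]'
python3 - <<'E'
from h import *
s=robot.get_state();print(s["ft_force"],s["wrist_torque"],s["ee_pos"])
E
```

```text
t: 15.3
ee_pos: [541.9, -21.4, 193.5]
tool_rot: [[-0.0, 1.0, 0.002], [0.0, 0.002, -1.0], [-1.0, -0.0, -0.0]]
ft_force: [0.6, -0.1, -3.6]
finger_gap: 15.2
[ 0.57444949 -0.13450777 -3.57269184] [ 0.06567881  0.0283075  -0.03994994] [541.85113495 -21.406563   193.51498196]
```

```bash
python3 -m pendant '[[0,0,0,0.1],[0,0,0,0.2],[0,0,0,0.3],[0,0,0,0.4],[0,0,0,0.5],[0,0,0,0.6],[0,0,0,0.7],[0,0,0,0.8],[0,0,0,0.9],[0,0,0,1.0],[0,0,0,1.1],[0,0,0,1.2],[0,0,0,1.2]]'
python3 - <<'E'
from h import *
s=robot.get_state();print(s["ft_force"],s["wrist_torque"],s["ee_pos"])
im,cm=shot("scene","ts");im=cv2.imread("pics/ts.png"); cv2.imwrite("pics/ts2.png",cv2.resize(im[180:320,260:400],None,fx=4,fy=4,interpolation=cv2.INTER_CUBIC))
shot("wrist","t")
E
```

```text
t: 16.6
ee_pos: [542.1, -21.3, 193.7]
tool_rot: [[0.001, 0.364, -0.932], [0.0, -0.932, -0.364], [-1.0, 0.0, -0.001]]
ft_force: [1.1, 1.0, -5.4]
finger_gap: 15.1
[ 1.075057    0.97379374 -5.4336721 ] [ 0.17471638 -0.45357114  0.07279353] [542.11101379 -21.3219651  193.68999547]
```

View pics/ts2.png

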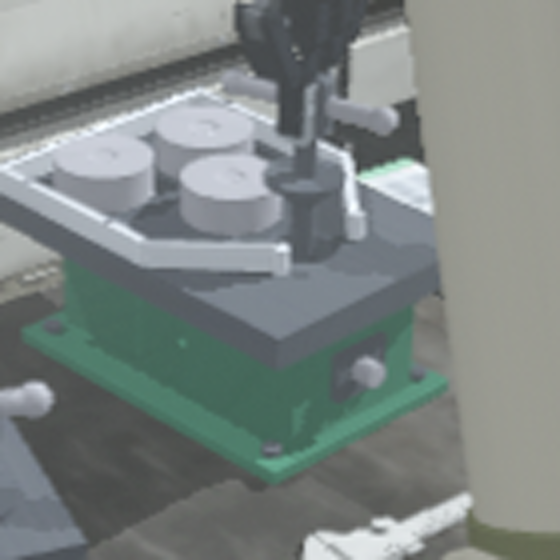

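View pics/t.png

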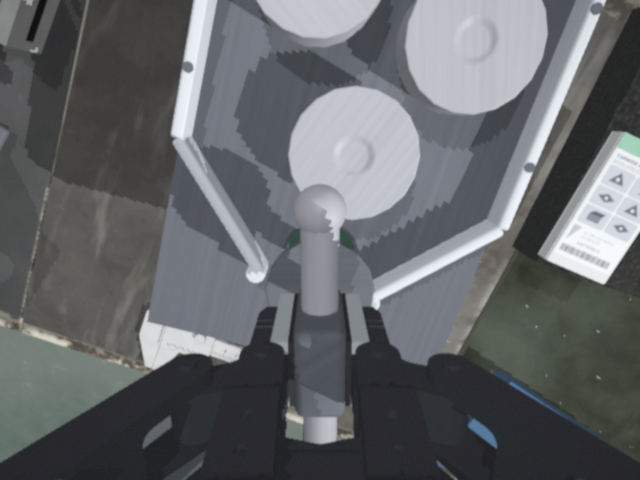

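Bolt is drawing in. I'll continue towards the stop while watching torque.

```bash
python3 -m pendant '[[0,0,0,0.08],[0,0,0,0.16],[0,0,0,0.22],[0,0,0,0.25],[0,0,0,0.25]]'; python3 -c "
from h import *
s=robot.get_state();print(s['wrist_torque'],s['joint_efforts'][5])"
python3 -m pendant '[[0,0,0,0.04],[0,0,0,0.08],[0,0,0,0.08]]'; python3 -c "
from h import *
s=robot.get_state();print(s['wrist_torque'],s['joint_efforts'][5])"
```

```text
t: 17.2
ee_pos: [542.0, -21.5, 193.7]
tool_rot: [[0.001, 0.124, -0.992], [-0.0, -0.992, -0.124], [-1.0, 0.0, -0.001]]
ft_force: [1.9, 0.0, -5.7]
finger_gap: 15.1
[-0.00072416 -0.59307133  0.16542358] 0.424494668841362
t: 17.5
ee_pos: [542.0, -21.5, 193.7]
tool_rot: [[0.0, 0.044, -0.999], [-0.0, -0.999, -0.044], [-1.0, 0.0, -0.0]]
ft_force: [2.5, 0.3, -5.6]
finger_gap: 15.2
[-0.05732106 -0.69592611  0.06624131] 0.5068765394389629
```

```bash
python3 -m pendant '[[0,0,0,0.04],[0,0,0,0.08],[0,0,0,0.08]]'; python3 -c "
from h import *
s=robot.get_state();print(s['wrist_torque'],s['joint_efforts'][5])
im,cm=shot('scene','us');im=cv2.imread('pics/us.png'); cv2.imwrite('pics/us2.png',cv2.resize(im[180:320,260:400],None,fx=4,fy=4,interpolation=cv2.INTER_CUBIC))"
```

```text
t: 17.8
ee_pos: [542.0, -21.5, 193.7]
tool_rot: [[0.0, -0.035, -0.999], [-0.0, -0.999, 0.035], [-1.0, 0.0, -0.0]]
ft_force: [2.8, -0.3, -5.3]
finger_gap: 15.6
[-0.12139377 -0.7412882   0.22211309] 0.6143338233232498
```

View pics/us2.png

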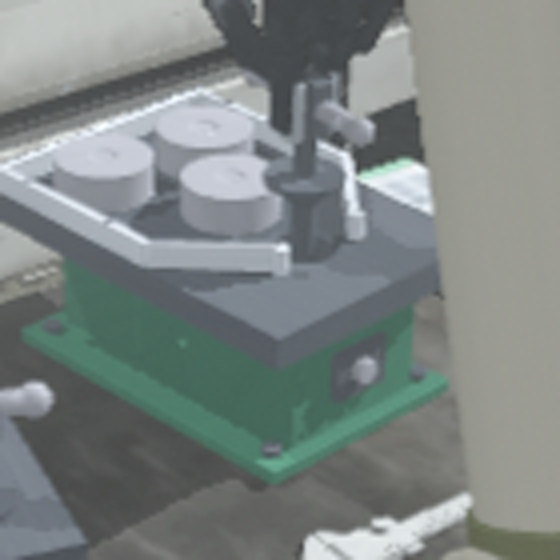

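```bash
python3 -m pendant '[[0,0,0,0.05],[0,0,0,0.1],[0,0,0,0.1],[0,0,0,0.1]]'; python3 -c "
from h import *
s=robot.get_state();print(s['wrist_torque'],s['joint_efforts'][5],s['q'])
shot('wrist','v')
im,cm=shot('scene','vs');im=cv2.imread('pics/vs.png'); cv2.imwrite('pics/vs2.png',cv2.resize(im[240:290,330:370],None,fx=10,fy=10,interpolation=cv2.INTER_CUBIC))
for d in (32,5): print(d,w2p(cm,[0,0,0]))"
```

```text
t: 18.25
ee_pos: [542.0, -21.5, 193.7]
tool_rot: [[0.0, -0.134, -0.991], [-0.0, -0.991, 0.134], [-1.0, 0.0, -0.0]]
ft_force: [3.0, -0.7, -6.2]
finger_gap: 15.3
[-0.2616792  -0.88205619  0.38636629] 0.4394595231860876 [-2.55652810e-01  3.98067049e-01  1.52522785e+00 -2.43845759e-04
  1.21787847e+00  1.44975052e+00]
32 [520.70218739 413.53206554]
5 [520.70218739 413.53206554]
```

View pics/v.png

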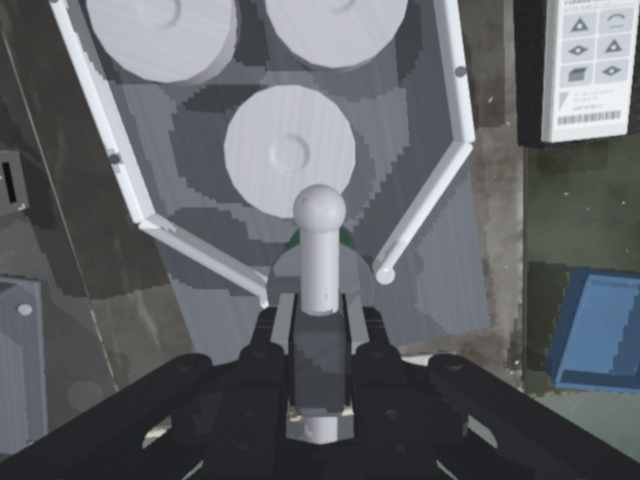

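View pics/vs2.png

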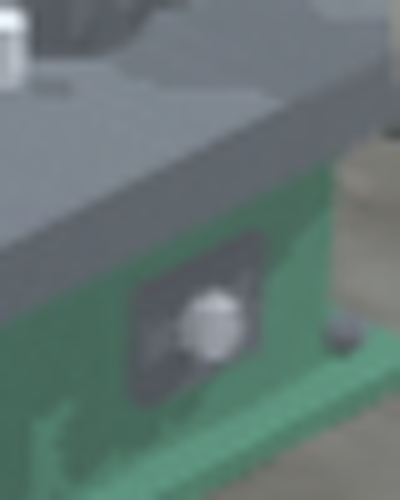

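Run:
```python
from h import *
cs=cam("scene"); c,s=np.cos(.1),np.sin(.1)
def F(x,y,z): return [597+x*c-y*s,-16+x*s+y*c,z]
for z in (35,45):
  for x in (-117,-112,-105,-95,-85,-80): print(z,x,w2p(cs,F(x,0,z)).round(1))
ims=[cv2.resize(cv2.imread(f"pics/{n}.png")[255:290,335:375],None,fx=7,fy=7,interpolation=cv2.INTER_CUBIC) for n in ("rs","ts","vs")]
cv2.imwrite("pics/bolts.png",np.hstack([cv2.copyMakeBorder(i,0,0,0,4,cv2.BORDER_CONSTANT) for i in ims])[:, :800])
```

```text
35 -117 [353.1 277.2]
35 -112 [351.5 276.3]
35 -105 [349.2 275.1]
35 -95 [346.1 273.5]
35 -85 [343.  271.8]
35 -80 [341.4 271. ]
45 -117 [353.3 273.4]
45 -112 [351.7 272.6]
45 -105 [349.4 271.4]
45 -95 [346.3 269.8]
45 -85 [343.1 268.1]
45 -80 [341.6 267.3]
```

View pics/bolts.png

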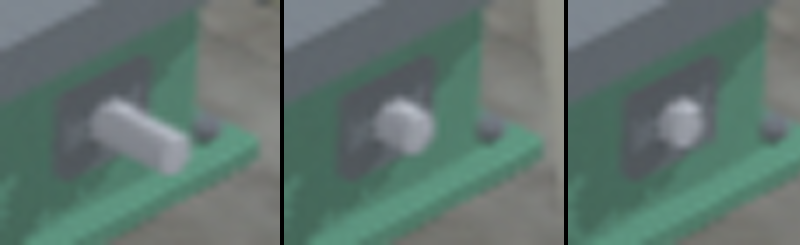

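Bolt protrusion fell from ~30 mm to ~5 mm and the torque climbs to 0.39 N m (three times stem friction), so this is the stop. I'll back off within the socket play to unload, then lift.

```bash
python3 -m pendant '[[0,0,0,-0.1],[0,0,0,-0.2],[0,0,0,-0.3],[0,0,0,-0.35],[0,0,0,-0.35]]'; python3 -c "
from h import *
s=robot.get_state();print(s['wrist_torque'],s['ft_force'],s['joint_efforts'][5])"
python3 -m pendant '[[-0.1,0,0,0],[-0.3,0,0,0],[-0.5,0,0,0],[-0.8,0,0,0],[-0.8,0,0,0]]'; python3 -c "
from h import *
s=robot.get_state();print(s['wrist_torque'],s['ft_force'],s['joint_efforts'][5])"
```

```text
t: 18.85
ee_pos: [541.8, -21.4, 193.9]
tool_rot: [[-0.0, 0.212, -0.977], [0.0, -0.977, -0.212], [-1.0, -0.0, 0.0]]
ft_force: [1.4, 0.6, -2.6]
finger_gap: 15.1
[-0.01626395 -0.30642991 -0.039767  ] [ 1.41718427  0.55761967 -2.6223949 ] -0.5649657547473907
t: 19.35
ee_pos: [542.3, -21.5, 219.3]
tool_rot: [[0.002, 0.211, -0.977], [-0.001, -0.977, -0.211], [-1.0, 0.001, -0.002]]
ft_force: [0.4, -0.1, -3.3]
finger_gap: 15.3
[0.00866461 0.00048722 0.02142797] [ 0.42183033 -0.09763487 -3.30643168] 0.003577360257622786
```

Clean release. I'll lift out and look at the stem angle with the key still in hand.

```bash
python3 -m pendant '[[-0.8,0,0,0],[-1.7,0,0,0],[-2.7,0,0,0],[-3.7,0,0,0],[-4.4,0,0.2,0],[-4.4,0,1.2,0],[-4.4,0,2.2,0],[-4.4,0,2.43,0],[-4.4,0,2.43,0],[-4.4,0,2.43,0]]'
python3 - <<'E'
from h import *
im,cm=shot("wrist","w"); p=w2p(cm,[542.1,-21.9,35]);print(p)
u0,v0=(p-[40,33]).astype(int); v0=max(0,v0)
c=im[v0:v0+66,u0:u0+80,::-1]; cv2.imwrite("pics/w2.png",cv2.resize(c,None,fx=9,fy=9,interpolation=cv2.INTER_CUBIC)); print(u0,v0)
E
```

```text
t: 20.35
ee_pos: [471.1, -36.8, 349.7]
tool_rot: [[0.0, 0.211, -0.977], [0.0, -0.977, -0.211], [-1.0, 0.0, -0.0]]
ft_force: [-0.4, 0.1, -3.7]
finger_gap: 15.4
[320.1300241  115.51592276]
280 82
```

View pics/w2.png

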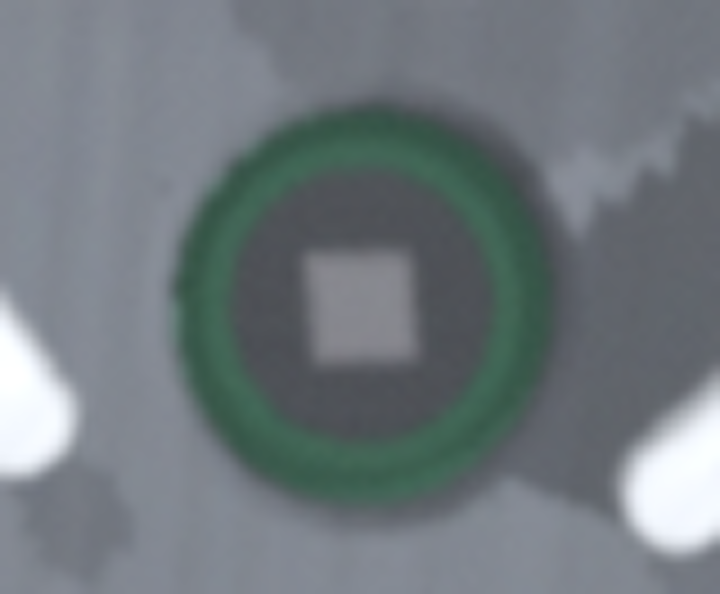

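Run:
```python
from h import *
cm=cam("wrist"); im=cv2.imread("pics/w.png")
u0,v0=280,82
g=cv2.resize(im[v0:v0+66,u0:u0+80],None,fx=9,fy=9,interpolation=cv2.INTER_CUBIC).min(2)
for th in (100,105,110,115):
    m=(g>th).astype(np.uint8); n,l,st,ce=cv2.connectedComponentsWithStats(m); k=l[306,362]
    if k==0: continue
    ct=cv2.findContours((l==k).astype(np.uint8),cv2.RETR_EXTERNAL,cv2.CHAIN_APPROX_NONE)[0][0][:,0,:]
    w=np.array([p2w(cm,u0+(x+.5)/9-.5,v0+(y+.5)/9-.5,35)[:2] for x,y in ct],np.float32)
    c,sz,a=cv2.minAreaRect(w-w.mean(0)); 
    # edge-fit : line through middle 60% each side
    ang=[]
    R=np.array([[np.cos(np.radians(a)),np.sin(np.radians(a))],[-np.sin(np.radians(a)),np.cos(np.radians(a))]])
    q=(w-w.mean(0)-c)@R.T; h=np.array(sz)/2
    for ax in (0,1):
        for sg in (1,-1):
            sel=(sg*q[:,ax]>0.6*h[ax])&(abs(q[:,1-ax])<0.6*h[1-ax]); 
            s=np.polyfit(q[sel][:,1-ax],q[sel][:,ax],1)[0]; ang.append(s if ax==1 else -s)
    print(th,st[k],w.mean(0),sz,np.radians(a)%(np.pi/2)," edges",np.round(ang,3),(np.radians(a)+np.mean(ang))%(np.pi/2))
```

```text
100 [  303   249   116   116 12152] [541.8889   -21.265755] (12.518807411193848, 12.611821174621582) 0.25982598543140073  edges [-0.017 -0.025  0.056  0.032] 0.2711754326265952
105 [  305   251   112   112 11320] [541.8881   -21.266594] (11.977505683898926, 12.29497241973877) 0.24483318744258162  edges [ 0.    -0.008  0.063  0.052] 0.27173973350000535
110 [  307   253   108   108 10515] [541.9021   -21.245667] (11.51177978515625, 11.863030433654785) 0.2417487808470791  edges [-0.003  0.004  0.062  0.044] 0.268583997862619
115 [ 309  256  104  103 9708] [541.90485  -21.225727] (11.150768280029297, 11.352025985717773) 0.24964282308175112  edges [-0.016  0.003  0.07   0.016] 0.26809670546422487
```

View pics/w.png

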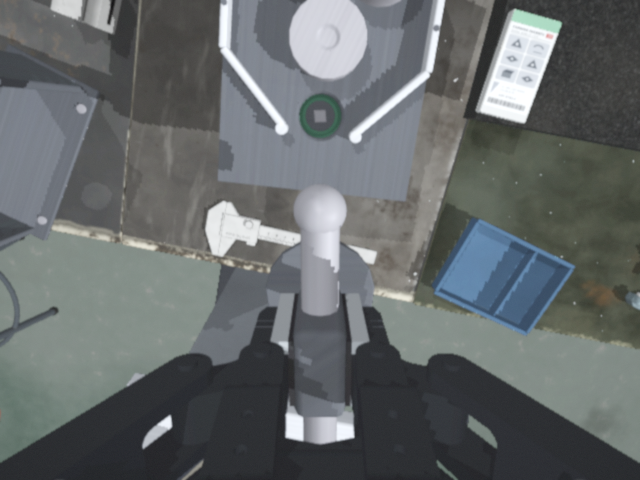

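Stem is at world angle 0.27, exactly what the 1.4 rad stop predicts, and the shaft is clear of blanks. Returning the key to the far hole.

Run:
```python
from h import *
print(rows([481.6,277.4,351]))
```

```text
[ -0.04701037 -10.16137823  -2.55062201]
```

```bash
python3 -m pendant '[[-0.05,-0.7,-0.2,-0.1],[-0.05,-1.8,-0.5,-0.2],[-0.05,-3,-0.8,-0.32],[-0.05,-4.3,-1.1,-0.44],[-0.05,-5.6,-1.4,-0.56],[-0.05,-6.9,-1.7,-0.68],[-0.05,-8.1,-2,-0.8],[-0.05,-9.1,-2.3,-0.889],[-0.05,-9.8,-2.5,-0.889],[-0.05,-10.16,-2.55,-0.889],[-0.05,-10.16,-2.55,-0.889],[-0.05,-10.16,-2.55,-0.889],[-0.05,-10.16,-2.55,-0.889]]'
python3 - <<'E'
from h import *
im,cm=shot("wrist","x");shot("scene","xs");print(rows([481.6,277.4,351]))
im=cv2.imread("pics/xs.png"); cv2.imwrite("pics/xs2.png",cv2.resize(im[150:330,170:320],None,fx=3.3,fy=3.3,interpolation=cv2.INTER_CUBIC))
E
```

```text
t: 21.7
ee_pos: [481.3, 276.3, 351.3]
tool_rot: [[0.0, 0.891, -0.453], [-0.0, -0.453, -0.891], [-1.0, 0.0, 0.0]]
ft_force: [-0.2, -0.2, -3.3]
finger_gap: 15.4
[ 0.01410383 -0.00284414 -0.03260931]
```

View pics/xs2.png

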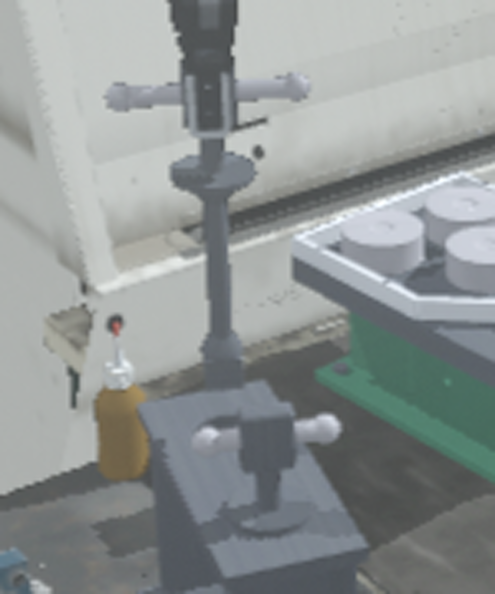

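View pics/x.png

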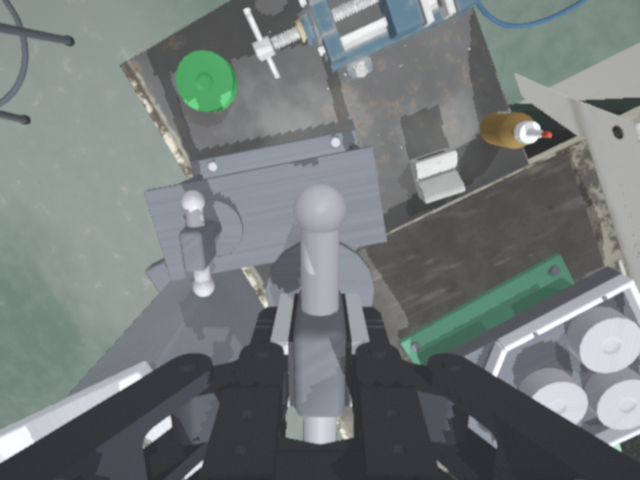

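```bash
python3 -m pendant '[[0.2,0.01,-0.03,0],[0.6,0.01,-0.03,0],[1.1,0.01,-0.03,0],[1.7,0.01,-0.03,0],[2.4,0.01,-0.03,0],[3.1,0.01,-0.03,0],[3.8,0.01,-0.03,0],[4.3,0.01,-0.03,0],[4.6,0.01,-0.03,0],[4.8,0.01,-0.03,0],[4.8,0.01,-0.03,0]]'
python3 -m pendant '[[0.15,0,0,0],[0.3,0,0,0],[0.45,0,0,0],[0.55,0,0,0],[0.62,0,0,0],[0.62,0,0,0]]'
python3 -c "
from h import *
s=robot.get_state();print(s['wrist_torque'],s['ft_force'])"
```

```text
t: 22.9
ee_pos: [481.5, 277.8, 206.6]
tool_rot: [[-0.001, 0.892, -0.452], [-0.0, -0.452, -0.892], [-1.0, -0.001, 0.001]]
ft_force: [-0.2, 0.8, -2.1]
finger_gap: 15.4
t: 23.5
ee_pos: [481.6, 277.9, 188.3]
tool_rot: [[-0.0, 0.892, -0.452], [-0.0, -0.452, -0.892], [-1.0, -0.0, 0.0]]
ft_force: [-0.1, 0.5, -3.5]
finger_gap: 15.3
[ 0.02688504 -0.01214769  0.00102738] [-0.1244734   0.49654027 -3.47720659]
```

Weight (-3.5 N) is still in hand, so I'll lower the last ~2 mm until it seats.

```bash
python3 -m pendant '[[0.03,0,0,0],[0.055,0,0,0],[0.055,0,0,0],[0.055,0,0,0]]'
python3 -c "
from h import *
s=robot.get_state();print(s['ee_pos'],s['ft_force'])"
```

```text
t: 23.9
ee_pos: [481.7, 278.0, 187.0]
tool_rot: [[0.0, 0.892, -0.452], [0.0, -0.452, -0.892], [-1.0, 0.0, -0.0]]
ft_force: [0.1, -0.4, -3.7]
finger_gap: 15.3
[481.70868645 277.97597867 186.99009524] [ 0.05260055 -0.36415081 -3.69050969]
```

```bash
python3 -m pendant '[[0.02,0,0,0],[0.04,0,0,0],[0.04,0,0,0]]'
python3 -m pendant '[[0.02,0,0,0],[0.02,0,0,0]]'
python3 -c "
from h import *
s=robot.get_state();print(s['ee_pos'],s['ft_force'])"
```

```text
t: 24.2
ee_pos: [481.9, 278.0, 186.5]
tool_rot: [[0.001, 0.892, -0.452], [0.0, -0.452, -0.892], [-1.0, 0.001, -0.001]]
ft_force: [-2.2, -1.7, 4.8]
finger_gap: 15.0
t: 24.4
ee_pos: [481.9, 278.0, 186.4]
tool_rot: [[0.001, 0.892, -0.452], [0.0, -0.452, -0.892], [-1.0, 0.001, -0.001]]
ft_force: [-4.7, -1.5, 9.2]
finger_gap: 15.3
[481.85397891 277.96301286 186.41541183] [-4.71912229 -1.54179871  9.18136413]
```

Seated (force reversed to +9 N at the original height). Releasing.

```bash
python3 -m pendant '[[0,0,0,0],[0,0,0,0],[0,0,0,0],[0,0,0,0],[0,0,0,0]]' 50
python3 -c "
from h import *
s=robot.get_state();print(s['ee_pos'],s['ft_force']);shot('wrist','y')"
```

```text
t: 24.9
ee_pos: [481.7, 278.0, 185.0]
tool_rot: [[-0.0, 0.892, -0.452], [-0.0, -0.452, -0.892], [-1.0, -0.0, 0.0]]
ft_force: [-0.2, 0.3, -0.4]
finger_gap: 50.0
[481.72646998 277.97237757 185.02701856] [-0.15914653  0.31387299 -0.38518082]
```

View pics/y.png

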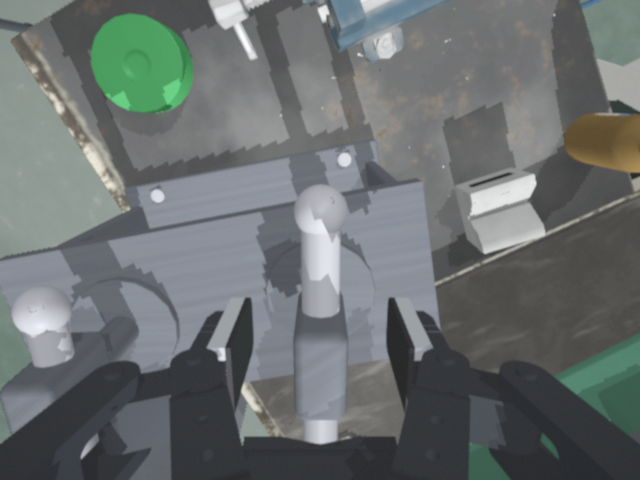

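Key hangs free between the open jaws, at the same spot as before. Rising clear and doing the final checks.

```bash
python3 -m pendant '[[-0.5,0,0,0],[-1.2,0,0,0],[-2.2,0,0,0],[-3.4,0,0,0],[-4.2,0,0,0],[-4.5,1,1.2,0],[-4.5,2,2.4,0],[-4.5,3,3.6,0],[-4.5,3.2,4,0],[-4.5,3.2,4,0],[-4.5,3.2,4,0]]'
python3 - <<'E'
from h import *
shot("scene","zs"); im,_=shot("top","zt"); 
cm=cam("top")
for l,z in [("blank_0",129),("long_key",190),("short_key",190),("oil",100),("vee",35),("tray",20),("calliper",10)]:
    for d in robot.regions_of("top",l)[:3]:
        r,c=d["point"]; print(l,round(d["p"],2),(c,r))
im=cv2.imread("pics/zt.png");cv2.imwrite("pics/zt2.png",cv2.resize(im[150:350,140:400],None,fx=3,fy=3,interpolation=cv2.INTER_CUBIC))
im=cv2.imread("pics/zs.png");cv2.imwrite("pics/zs2.png",cv2.resize(im[180:400,100:400],None,fx=2.6,fy=2.6,interpolation=cv2.INTER_CUBIC))
E
```

```text
t: 26.05
ee_pos: [512.9, 128.3, 320.2]
tool_rot: [[0.0, 0.892, -0.452], [0.0, -0.452, -0.892], [-1.0, -0.0, -0.0]]
ft_force: [-0.7, 0.1, -0.1]
finger_gap: 50.0
blank_0 0.96 (348.7, 221.0)
blank_0 0.87 (359.4, 192.6)
blank_0 0.65 (323.6, 186.8)
long_key 0.69 (188.5, 269.3)
short_key 0.74 (187.6, 317.5)
oil 0.71 (238.7, 193.8)
oil 0.37 (359.1, 191.5)
tray 0.78 (450.4, 303.0)
calliper 0.97 (333.3, 308.3)
```

View pics/zt2.png

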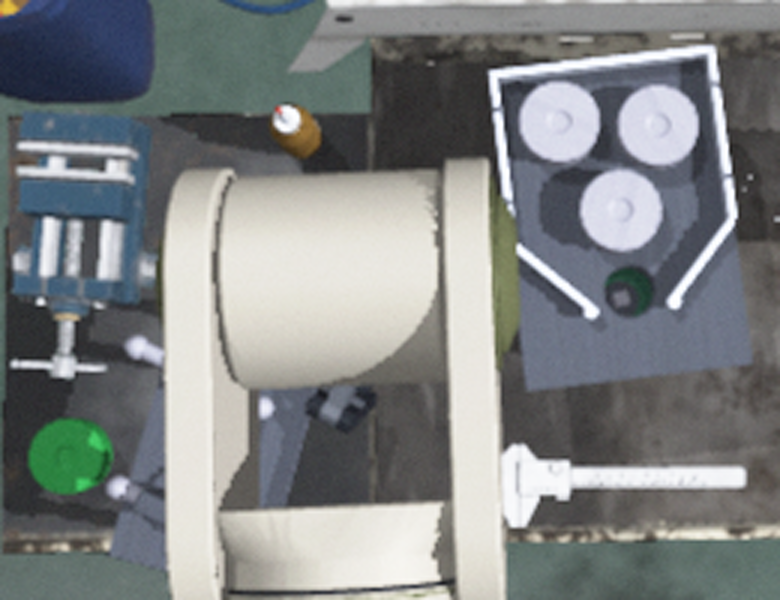

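View pics/zs2.png

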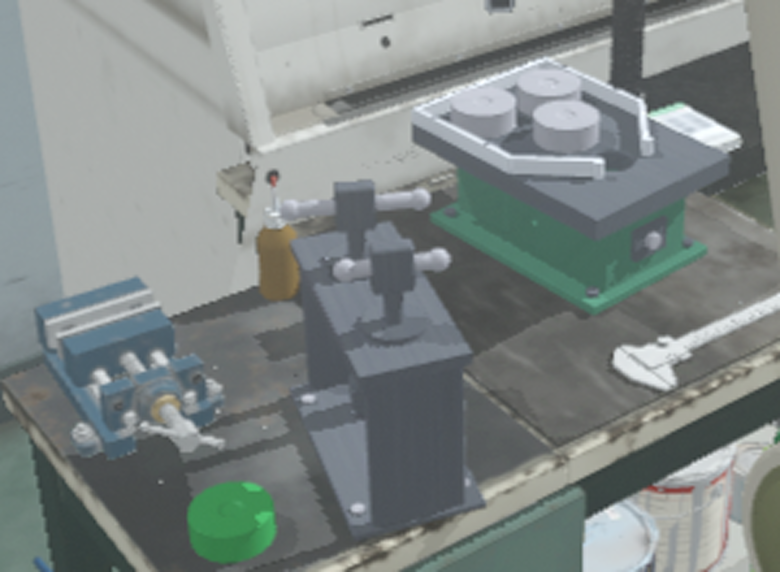

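The pictures show the three blanks flat and clear of the shaft mouth, the bolt drawn in, both keys hanging, and the bystanders that show unmoved (the arm hides part of the top view). Handing in.

```bash
python3 -c "
from h import *
s=robot.get_state();print(s['t'],s['ft_force']);print(robot.hand_in())"
```

```text
26.5 [ 0.01650877 -0.4565189   0.51777141]
the job is handed in; nothing more can be done
None
```

The job is done and handed in at 26.5 s of the 64 s allowed. I pushed the jammed blank about 50 mm back into the tray and took the long key from the far hole. I then seated it on the stem, turned the stem clockwise to its stop, hung the key back in the same hole and moved the gripper clear.

**Last checks:**
- **Stem:** its flats ended at a world angle of 0.27 rad, which is what the 1.4 rad stop predicts. Torque at the stop rose to about 0.39 N m, above the stem's 0.12.
- **Bolt:** it drew in from about 30 mm to about 5 mm in the scene picture. That reading is only good to a few mm.
- **Blanks:** all three lie flat, and the shaft mouth is clear.
- **Keys:** both hang in the stand. The long key's weight came off the wrist at its original height before I let go.
- **Bystanders:** those the final pictures show have not moved. The arm hid the vee block in the last top view, but it was in place in the wrist picture taken just after I released the key.

**Two oddities:** before I stopped, the key had turned about 0.2 rad further than I calculated the stop would allow. I put that down to give in the grip and stop, since the stem angle afterwards was right. The network's low-confidence second guesses (such as a blank taken for the oil bottle) were wrong, and I ignored them.

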